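Pull a proof and prise the press open

TASK

Pull the proof press's lever all the way to its stop, hold it there for a second, and ease it slowly all the way back to rest without letting it spring back. Then take the ink knife, lift the press's cover with the blade alone (keep hand and arm off the cover) and swing it up until it stands upright or nearly so, by itself, and lay the knife flat back on the ink slab. Do not disturb the other things on the table.

Things in the scene. Friction and masses are not known exactly. Their poses are not given: they have to be found in the camera images.
- press: Bench proof press, grey, bolted down: base 180 x 200 mm, 67 mm tall. Origin on the table below the cover's centre; its -x faces the robot (cover's free edge), the hinge is at +x, the lever on its -y side.
- lever (a joint): Pull lever on the press's -y side, a 14 mm rod 170 mm long with a crosswise grip; 0 = at rest (leaning 0.3 rad to the press's +x from upright), grows as the grip is pulled towards the press's -x and down; stop at 1.0. A spring drives it back to 0: 5 N at the grip at rest, 13 N at the stop; it snaps back if let go.
- lever_grip (a point): Middle of the lever's grip: a black round bar 24 mm thick, 100 mm long, parallel to the press's y, about 217 mm above the table at rest. Nothing stands above or beside it; the rod joins its inner (press's +y) end. It moves on an arc of radius 170 mm.
- lever_pivot (a point): Point on the lever's turning axis (parallel to the press's y), in the plane of lever_grip's arc, 55 mm above the table.
- cover (a joint): Hinged cover of the press, a light metal panel 150 (x) x 180 (y) x 8 mm, 0.2 kg, no handle; 0 = shut, grows as its free edge lifts; 1.57 = upright, stop at 1.9. A stiff hinge: about 2 N at the free edge lifts it, and it stays where left beyond about 0.7 rad.
- cover_lip (a point): Middle of the cover's free edge, on its underside, 71.5 mm above the table when shut. Under the edge is an open slot 30 mm deep, 29 mm high over a step 42 mm above the table, open along the whole width.
- cover_hinge (a point): Middle of the cover's hinge line (parallel to the press's y), 150 mm from cover_lip, 75.5 mm above the table.
- slab: Ink slab, dark slate, fixed, 280 (x) x 160 (y) x 12 mm. Origin at the centre of its underside.
- knife: Ink knife, 200 mm long, 0.11 kg, lying flat on the slab: wooden handle 95 x 26 x 26 mm, then a stiff steel blade 32 mm wide, 3 mm thick. x runs from handle to blade tip. Origin on the handle's underside, 25 mm behind the handle's blade end; the handle reaches from -70 to +25 mm along x. Centre of mass about 20 mm ahead of the origin.
- knife_grip (a point): Place to grip the handle, in its middle height, 13 mm above the knife's origin; axes as the knife.
- knife_tip (a point): Middle of the blade's tip edge, 130 mm ahead of knife_grip along the knife's x, at the same height (mid thickness of the blade).
- spirit: Bystander: tall bottle 72 mm across, 200 mm tall. Origin on its underside.
- tin_a: Bystander: upright tin 84 mm across, 75 mm tall. Origin on its underside.
- tin_b: Bystander: upright tin 72 mm across, 60 mm tall. Origin on its underside.
- carton: Bystander: closed white carton 60 x 160 x 45 mm. Origin on its underside.
- jar: Bystander: closed jar 66 mm across, 90 mm tall. Origin on its underside.
- brayer: Bystander: ink roller: rubber roll 110 mm wide, 44 mm thick, with a wooden handle along its -x, 165 mm long in all. Origin on its underside.
- cork_block: Bystander: cork block 100 x 60 x 30 mm. Origin on its underside.
There are look-alikes about, which are no part of the job. There is more than one size of the knife; the one meant has the size given above.

How it is judged:
By the outcome, as a careful person would: the job done as asked, in the order asked, and still so for the second after the job is handed in, with the robot touching nothing.
It also fails if it takes over 72 s, if anything falls off the work surface, if the arm or the gripper's body presses on something with over 40 N, if the wrist force passes 120 N, or if a joint passes its speed limit or range.

ROBOT

A 6-joint arm with a two-finger parallel gripper is mounted at the origin on the work surface. World frame = base frame: x ahead of the robot, y to its left, z up, the work surface at z = 0. Lengths are in m, angles in rad, forces in N, time in s.
With the tool pointing down it reaches from about 0.375 to 0.9 m from the base axis. Payload 3.1 kg.
Tool frame: the origin (TCP) lies between the finger pads; the fingertips stand 8 mm ahead of it and the grasp point (between the pads) lies 11 mm behind it; z points along the fingers, y is the line along which they close (so a half turn about z gives the same grasp; the last joint's range is limited). The gripper opens to 87 mm and grips with 3 to 60 N. Pads are 19 mm wide; open, the fingers measure 117 mm over their backs; the gripper's body (75 mm by 190 mm) begins 51 mm behind the grasp point.
Start: joints at [1.087, 0.527, 1.433, -0, 1.181, -0.178], TCP at [0.188, 0.596, 0.231] pointing down, gripper open.
Joint ranges: [-3.08, 3.08], [-0.75, 2.2], [0.22, 2.44], [-1.43, 4.57], [0, 2.65], [-2.85, 2.85]. Speed limits (rad/s): [2.79, 2.79, 3.14, 3.14, 3.14, 3.14].

INTERFACE

Orientations are given as a unit quaternion [x, y, z, w].
In Python, from rig import robot gives the robot as it stands.
- The arm moves only by the tool move_arm, never from a script. Its argument "motion" is text: rows parted by semicolons, each of 5 numbers parted by spaces: the opening, from -1 (shut) to 1 (fully open), then the shift along the tool's x, y, z normalised to -1 to 1, where 1 is 0.2 m, then the turn about the tool's z normalised to -1 to 1, where 1 is pi rad. A call has 1 to 12 rows; each row is the pose to reach, as a shift and turn from the pose commanded when the call began, along the tool's axes at that moment, turning the shorter way round; what a row does not reach only later rows make up. A row lasts 1/12 s, in which the tool goes at most 41.7 mm and 7.16 degrees, less where a joint would pass 70% of its speed; a pose out of reach is approached as far as the arm can. A call with a number of a shift or a turn outside -1 to 1 is refused whole. A call with a gripper value outside its range is refused whole. The fingers move at their own pace and stop on an object; "newtons" is the grip in N (left out, the last holds). Time passes only in rows, so rows that repeat a pose let the fingers close. It gives the time, the measured TCP pose, the force, the opening and the grip force at its end, in the units of the state.
- robot.get_obs(): the state, without advancing time (a new reading comes with each control period).
- robot.camera(name): name is "scene" or "top" or "wrist"; returns (picture, depth): 420x560x3 uint8, red, green, blue; 420x560 float32, m along the optical axis (not along the pixel's ray), 0 where there is no reading.
- robot.camera_model(name): a dict with "mtx" (3x3 intrinsics, pixels), "position" and "attitude" of the camera in the world. Camera axes: x right, y down, z forward; pixel columns grow to the right and rows downward; lengths in m; the calibration is good to about 2 mm. A picture is of the moment at which its call begins: read the wrist's pose just before it. camera_model takes no time and is no camera call; for the wrist camera it gives the pose at the moment of the call.
- robot.hand_in(): hands the job in; it is judged then, once.
The state is a dict: "time": time; "q": joint angles; "joint_velocities": joint speeds; "joint_torque": joint torques, N m; "position": TCP position; "tool_rot": TCP orientation; "ft_force": force on the tool from outside, world axes, zero at the start; "moment": the same for the moment, N m; "grip_width": finger opening in m; "grip_force": force on a finger pad.
Only numpy, scipy, OpenCV 4.12 (cv2) and the standard library are available. Lean on these libraries where they do the work, as an engineer would, in place of code of your own. Each camera call takes 0.05 s, during which the arm holds its last target. There are 200 camera calls.

## Working session

There is one attempt and no reset: what is moved stays moved. The work goes in short steps, Python scripts to look and compute and a tool call to move; the robot and the scene stay as the last step left them, time stands still between calls to the robot, and variables do not carry over. Pictures are saved under pics/ and viewed, at most 13 in all, crops included, and the job is handed in when it is done.

Besides the shell and the picture viewer there is one more tool, called after ">>>" as a command line: name --argument value ..., lists and objects as JSON in quotes. move_arm: Moves the arm, as the interface text tells. Its arguments: {"type":"object","properties":{"motion":{"type":"string"},"newtons":{"type":"number"}},"required":["motion"]}

```bash
mkdir -p pics; ls
python3 - <<'E'
from rig import robot
import cv2,numpy as np
for n in("scene","top"):
    im,d=robot.camera(n); m=robot.camera_model(n)
    cv2.imwrite(f"pics/{n}0.png",im[...,::-1]); np.savez(f"pics/{n}0.npz",im=im,d=d,**{k:np.array(v) for k,v in m.items()})
    print(n,m)
E
```

```text
pics
scene {'mtx': array([[381.96079387,   0.        , 283.60260653],
       [  0.        , 381.96079387, 209.24502175],
       [  0.        ,   0.        ,   1.        ]]), 'position': array([ 1.0779171 , -0.14247668,  1.08558139]), 'attitude': array([ 0.74041873,  0.60174937, -0.18905148, -0.23224413])}
top {'mtx': array([[493.83687805,   0.        , 286.29063756],
       [  0.        , 493.83687805, 211.52746922],
       [  0.        ,   0.        ,   1.        ]]), 'position': array([0.27151524, 0.01690366, 1.69770761]), 'attitude': array([-0.6958738 ,  0.71578559, -0.04193873,  0.04064216])}
```

View pics/scene0.png

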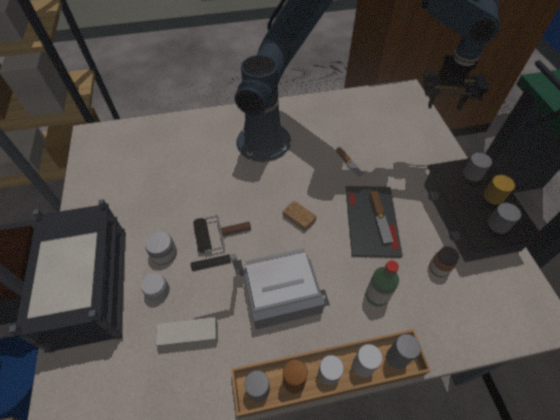

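View pics/top0.png

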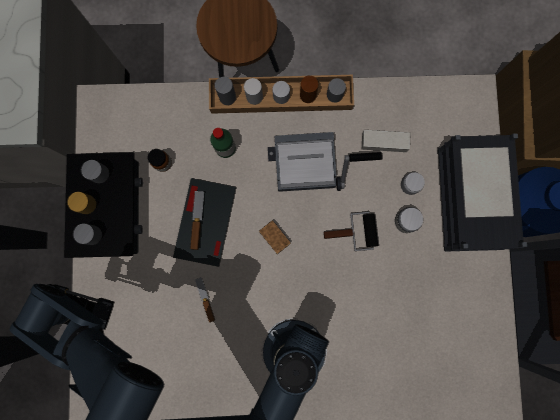

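Scene: press at (283,285) with its black lever grip at (211,263); slab at (373,220). Knife candidates are the one on the slab (scene 380,217; top 197,220) and a smaller one off the slab (scene 347,160; top 206,300). The one on the slab fits the description; I'll confirm its size in a crop.

```bash
cat > h.py <<'E'
import numpy as np,cv2
from scipy.spatial.transform import Rotation as R
class V:
    def __init__(s,im,d,m):
        s.im,s.d=im,d; s.K=np.array(m['mtx']); s.p=np.array(m['position']); s.R=R.from_quat(m['attitude']).as_matrix()
    def ray(s,u,v): return s.R@np.linalg.solve(s.K,[u,v,1.])
    def plane(s,u,v,z): r=s.ray(u,v); return s.p+r*(z-s.p[2])/r[2]
    def cloud(s):
        v,u=np.mgrid[:420,:560]; P=np.stack([(u-s.K[0,2])/s.K[0,0],(v-s.K[1,2])/s.K[1,1],np.ones(u.shape)],-1)*s.d[...,None]
        return P@s.R.T+s.p
    def proj(s,P): c=s.K@(s.R.T@(np.array(P)-s.p)); return c[:2]/c[2]
def load(n): f=np.load(f"pics/{n}.npz"); return V(f['im'],f['d'],f)
def tri(a,ua,b,ub):
    ra,rb=a.ray(*ua),b.ray(*ub); A=np.stack([ra,-rb],1); t=np.linalg.lstsq(A,b.p-a.p,rcond=None)[0]
    pa,pb=a.p+t[0]*ra,b.p+t[1]*rb; return (pa+pb)/2,np.linalg.norm(pa-pb)
E
python3 - <<'E'
from h import *
t,s=load("top0"),load("scene0")
C=t.cloud()
def rep(name,m):
    P=C[m]; print(name,len(P),np.median(P,0).round(4),'z95',np.percentile(P[:,2],[5,95]).round(3)); 
    r=cv2.minAreaRect(P[:,:2].astype(np.float32)); print('  rect',np.round(r[0],4),np.round(r[1],4),round(r[2],1))
for n,(u0,v0,u1,v1),lo,hi in [("knives",(180,180,215,250),.024,.06),("press",(265,125,340,195),.06,.1),("lever",(338,145,385,195),.15,.3),("slab",(170,175,240,270),.007,.02)]:
    m=np.zeros(C.shape[:2],bool); m[v0:v1,u0:u1]=1; m&=(C[...,2]>lo)&(C[...,2]<hi)&(t.d>0); rep(n,m)
a=cv2.resize(t.im[170:330,165:245],None,fx=3.6,fy=3.6,interpolation=cv2.INTER_CUBIC)
b=cv2.resize(s.im[180:340,180:340],None,fx=3.0,fy=3.0,interpolation=cv2.INTER_CUBIC)
o=np.zeros((576,800,3),np.uint8); o[:a.shape[0],:a.shape[1]]=a; o[:480,300:780]=b
cv2.imwrite("pics/crop1.png",np.clip(o[...,::-1].astype(float)*1.6,0,255))
E
```

```text
knives 448 [0.4391 0.3165 0.0326] z95 [0.025 0.044]
  rect [0.4467 0.2973] [0.0678 0.1997] 85.8
press 3099 [ 0.634  -0.0585  0.0791] z95 [0.069 0.086]
  rect [ 0.6272 -0.0621] [0.2011 0.2073] 2.6
lever 327 [ 0.6032 -0.2197  0.2255] z95 [0.173 0.232]
  rect [ 0.6026 -0.2266] [0.0367 0.1162] 7.8
slab 3034 [0.437  0.2824 0.0126] z95 [0.008 0.018]
  rect [0.4443 0.2927] [0.2375 0.3243] 89.3[ WARN:0@0.557] global loadsave.cpp:1063 imwrite_ Unsupported depth image for selected encoder is fallbacked to CV_8U.
```

View pics/crop1.png

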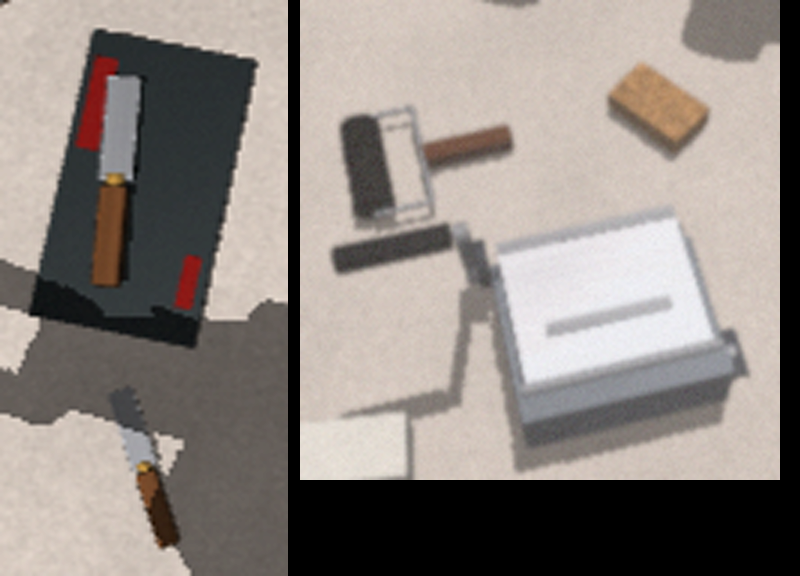

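Crop: the knife on the slab runs from handle end (106,286) to tip (124,75). The off-slab knife is visibly shorter and narrower. Next I'll measure the points from both views.

Run:
```python
from h import *
from rig import robot
t,s=load("top0"),load("scene0")
o=robot.get_obs(); print(o['time'],o['position'].round(4) if hasattr(o['position'],'round') else o['position'],'R',R.from_quat(o['tool_rot']).as_matrix().round(3).tolist(),o['ft_force'])
def box(v,b,f):
    m=np.zeros(v.im.shape[:2],np.uint8); u0,v0,u1,v1=b; m[v0:v1,u0:u1]=f(v.im[v0:v1,u0:u1].astype(int))
    n,l,st,c=cv2.connectedComponentsWithStats(m); i=1+np.argmax(st[1:,4]); mm=(l==i).astype(np.uint8)
    r=cv2.minAreaRect(cv2.findContours(mm,0,2)[0][0]); return c[i],r,cv2.boxPoints(r)
dark=lambda a:a.max(-1)<55
wood=lambda a:(a[...,0]>a[...,2]*1.6)&(a[...,0]>60)&(a[...,1]>a[...,0]*.4)
white=lambda a:a.min(-1)>115
steel=lambda a:(a.min(-1)>85)
for nm,bt,bs,f in [("grip",(346,145,388,168),(186,250,232,274),dark),("handle",(185,215,208,255),(368,190,390,222),wood),("blade",(188,185,210,225),(370,212,396,248),steel),("cover",(274,130,340,195),(240,245,330,310),white)]:
    a=box(t,bt,f); b=box(s,bs,f); p,e=tri(t,a[1][0],s,b[1][0]); print(nm,a[0].round(1),a[1],'|',b[0].round(1),b[1],'->',p.round(4),'err',round(e,4))
    z={'grip':.217,'handle':.038,'blade':.0265,'cover':.0795}[nm]
    for v,q in ((t,a),(s,b)):
        w=np.array([v.plane(*c,z)[:2] for c in q[2]]); print('   corners',w.round(3).tolist(),'mid',w.mean(0).round(4),'sides',np.linalg.norm(np.diff(w[:3],axis=0),axis=1).round(4))
```

```text
0.1 [0.1873 0.5956 0.2297] R [[-0.954, 0.3, -0.001], [0.3, 0.954, -0.002], [0.0, -0.002, -1.0]] [-0.1997532  -0.0954345   0.01596314]
grip [363.7 156.7] ((362.79180908203125, 156.99017333984375), (12.2536039352417, 37.27614974975586), 76.75948333740234) | [210.1 262.5] ((210.2764434814453, 262.4941101074219), (7.158706188201904, 38.505157470703125), 77.47119140625) -> [ 0.6071 -0.2309  0.2138] err 0.0069
   corners [[0.614, -0.167], [0.637, -0.28], [0.6, -0.286], [0.576, -0.174]] mid [ 0.6066 -0.227 ] sides [0.1148 0.0381]
   corners [[0.6, -0.283], [0.596, -0.187], [0.617, -0.185], [0.62, -0.28]] mid [ 0.6083 -0.2338] sides [0.0959 0.0206]
handle [194.7 233.7] ((194.68032836914062, 233.0164031982422), (6.065894603729248, 30.51054573059082), 5.19442892074585) | [377.  203.2] ((377.12164306640625, 203.77029418945312), (26.247167587280273, 6.690454006195068), 72.89727020263672) -> [0.4026 0.3224 0.0322] err 0.0003
   corners [[0.352, 0.337], [0.455, 0.327], [0.452, 0.306], [0.35, 0.316]] mid [0.4023 0.3214] sides [0.1027 0.0205]
   corners [[0.355, 0.313], [0.351, 0.337], [0.456, 0.326
[... 328 characters left out ...]
 0.0017
   corners [[0.451, 0.331], [0.548, 0.321], [0.544, 0.292], [0.448, 0.302]] mid [0.4978 0.3117] sides [0.097  0.0292]
   corners [[0.451, 0.302], [0.447, 0.334], [0.547, 0.323], [0.55, 0.293]] mid [0.4985 0.313 ] sides [0.032  0.1002]
cover [305.6 163. ] ((305.6571044921875, 162.35621643066406), (38.980133056640625, 53.41476058959961), 86.18592071533203) | [285.7 272.2] ((284.5, 276.0), (62.0, 89.0), 90.0) -> [ 0.6238 -0.0517  0.0897] err 0.012
   corners [[0.688, 0.034], [0.695, -0.145], [0.562, -0.149], [0.555, 0.028]] mid [ 0.6251 -0.0581] sides [0.1792 0.1326]
   corners [[0.494, -0.155], [0.549, 0.107], [0.735, 0.055], [0.685, -0.182]] mid [ 0.6157 -0.0438] sides [0.2682 0.1936]
```

The knife on the slab measures about 198 mm long with a 30 mm blade, so it is the one meant (yaw about -0.10 rad). The lever grip is near (0.607,-0.232,0.214), which matches the given height. Moving over the grip now.

>>> move_arm --motion "1 -0.4 -0.4 -0.4 0;1 -0.81 -0.83 -0.4 0;1 -0.81 -0.83 -0.4 0;1 -0.81 -0.83 -0.4 0;1 -0.81 -0.83 -0.4 0;1 -0.81 -0.83 -0.4 0"

```text
time: 0.6
position: [0.2924, 0.3871, 0.3107]
tool_rot: [0.152, 0.988, -0.0, -0.0]
ft_force: [1.3, 0.2, 0.6]
grip_width: 0.087
grip_force: 0.0
```

>>> move_arm --motion "1 -0.81 -0.83 0 0;1 -0.81 -0.83 0 0;1 -0.81 -0.83 0 0;1 -0.81 -0.83 0 0;1 -0.81 -0.83 0 0;1 -0.81 -0.83 0 0"

```text
time: 1.1
position: [0.3982, 0.179, 0.3105]
tool_rot: [0.153, 0.988, -0.001, 0.0]
ft_force: [-0.1, 0.2, 1.2]
grip_width: 0.0874
grip_force: 0.0
```

>>> move_arm --motion "1 -0.81 -0.83 0 0;1 -0.81 -0.83 0 0;1 -0.81 -0.83 0 0;1 -0.81 -0.83 0 0;1 -0.81 -0.83 0 0;1 -0.81 -0.83 0 0"

```text
time: 1.6
position: [0.5035, -0.0288, 0.3103]
tool_rot: [0.153, 0.988, -0.001, 0.001]
ft_force: [0.3, -0.2, 0.6]
grip_width: 0.0867
grip_force: 0.0
```

>>> move_arm --motion "1 -0.6 -0.6 0 0.39;1 -0.6 -0.6 0 0.39;1 -0.6 -0.6 0 0.39;1 -0.6 -0.6 0 0.39;1 -0.6 -0.6 0 0.39;1 -0.6 -0.6 0 0.39;1 -0.6 -0.6 0 0.39;1 -0.6 -0.6 0 0.39;1 -0.6 -0.6 0 0.39;1 -0.6 -0.6 0 0.39;1 -0.6 -0.6 0 0.39;1 -0.6 -0.6 0 0.39"

```text
time: 2.6
position: [0.5799, -0.1751, 0.3101]
tool_rot: [0.692, 0.722, -0.0, -0.0]
ft_force: [0.1, 0.3, 0.3]
grip_width: 0.087
grip_force: 0.0
```

```bash
cat > look.py <<'E'
import sys
from h import *
from rig import robot
def look(tag,cam="wrist"):
    m=robot.camera_model(cam); im,d=robot.camera(cam)
    cv2.imwrite(f"pics/{tag}.png",np.clip(im[...,::-1]*1.5,0,255).astype(np.uint8)); np.savez(f"pics/{tag}.npz",im=im,d=d,**{k:np.array(v) for k,v in m.items()})
    o=robot.get_obs(); print(round(o['time'],2),np.round(o['position'],4),R.from_quat(o['tool_rot']).as_matrix().round(3).tolist(),np.round(o['ft_force'],1),o['grip_width'])
    return V(im,d,m)
if __name__=="__main__": v=look(*sys.argv[1:]); print(v.p.round(3),v.R.round(2).tolist())
E
python3 look.py w1
```

```text
2.65 [ 0.5799 -0.1751  0.3102] [[-0.043, 0.999, -0.001], [0.999, 0.043, 0.0], [0.0, -0.001, -1.0]] [-0.8 -0.3 -0.1] 0.08691965276742218
[ 0.577 -0.105  0.462] [[1.0, 0.04, 0.01], [0.04, -0.96, -0.26], [-0.0, 0.26, -0.97]]
```

View pics/w1.png

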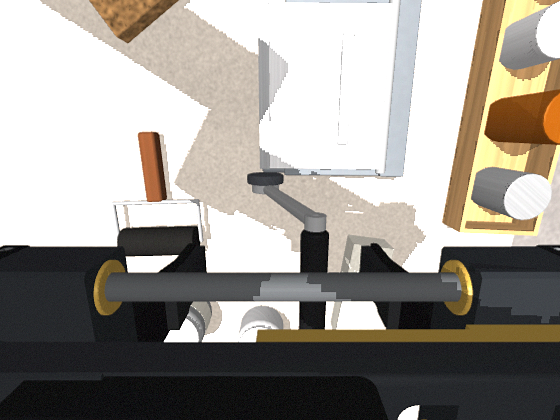

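Wrist view: the rod runs from the pivot disc (265,180) to the grip's inner end (314,222). The black grip bar's axis is at column ≈314 around row 240, and the cover's near corner is ≈(261,168).

Run:
```python
from h import *
w=load("w1"); C=w.cloud()
print('bar axis z.217',w.plane(314.5,240,.217).round(4),w.plane(314.5,225,.217).round(4))
print('pivot z.055',w.plane(262,182,.055).round(4))
for r in (60,120,160):
    g=w.im[r].astype(int).sum(-1); print(r,'im',g[250:275:2].tolist(),g[375:415:3].tolist()); print('   z',C[r,250:275:2,2].round(3).tolist(), C[r,375:415:3,2].round(3).tolist())
    for u in(262,):print('   lip z.0795',w.plane(u,r,.0795).round(4),'depthpt',C[r,266].round(4))
for u in(390,409): print('hinge side',u,w.plane(u,100,.0755).round(4),C[100,u].round(4))
for r in (230,240): print('bar depth',C[r,302:330:3,2].round(3).tolist(),C[r,302:330:3,0].round(3).tolist())
```

```text
bar axis z.217 [ 0.6071 -0.1921  0.217 ] [ 0.6062 -0.179   0.217 ]
pivot z.055 [ 0.552  -0.1714  0.055 ]
60 im [396, 381, 379, 397, 339, 331, 319, 325, 327, 326, 427, 430, 424] [698, 698, 691, 699, 578, 659, 464, 428, 430, 418, 422, 412, 410, 385]
   z [-0.002, -0.001, -0.001, -0.003, 0.078, 0.079, 0.079, 0.079, 0.079, 0.079, 0.079, 0.079, 0.079] [0.076, 0.077, 0.077, 0.077, 0.077, 0.079, 0.078, 0.075, 0.075, 0.074, 0.074, 0.074, 0.074, 0.074]
   lip z.0795 [ 0.5499 -0.0288  0.0795] depthpt [ 0.5544 -0.0285  0.0787]
120 im [402, 393, 388, 389, 379, 568, 596, 598, 597, 625, 369, 739, 723] [699, 689, 713, 627, 501, 415, 417, 415, 407, 410, 413, 344, 684, 671]
   z [-0.001, -0.002, -0.002, -0.004, -0.002, 0.079, 0.08, 0.079, 0.079, 0.08, 0.077, 0.076, 0.077] [0.077, 0.078, 0.077, 0.08, 0.078, 0.073, 0.073, 0.077, 0.075, 0.074, 0.075, 0.074, -0.001, -0.002]
   lip z.0795 [ 0.5516 -0.0936  0.0795] depthpt [ 0.5563 -0.0934  0.0792]
160 im [407, 392, 405, 403, 403, 300, 312, 296, 295, 306, 415, 408, 412] [703, 716, 614, 478, 427, 417, 416, 413, 411, 411, 694, 664, 708, 678]
   z [-0.001, -0.002, -0.002, -0.001, -0.003, 0.079, 0.079, 0.081, 0.08, 0.08, 0.078, 0.076, 0.076] [0.078, 0.078, 0.078, 0.078, 0.074, 0.075, 0.074, 0.073, 0.074, 0.074, -0.002, -0.003, -0.001, -0.002]
   lip z.0795 [ 0.5528 -0.1403  0.0795] depthpt [ 0.5577 -0.1401  0.0799]
hinge side 390 [ 0.7011 -0.0645  0.0755] [ 0.7001 -0.0648  0.0786]
hinge side 409 [ 0.7234 -0.0635  0.0755] [ 0.7246 -0.0632  0.0724]
bar depth [0.213, 0.214, 0.221, 0.225, 0.225, 0.225, 0.223, 0.222, -0.004, -0.002] [0.596, 0.599, 0.601, 0.603, 0.605, 0.608, 0.61, 0.613, 0.651, 0.656]
bar depth [0.22, 0.224, 0.226, 0.227, 0.228, 0.227, 0.225, 0.225, 0.223, -0.002] [0.596, 0.599, 0.601, 0.603, 0.605, 0.608, 0.611, 0.613, 0.616, 0.657]
```

>>> move_arm --motion "1 -0.276 0.128 0.2 0;1 -0.276 0.128 0.2 0;1 -0.276 0.128 0.2 0;1 -0.276 0.128 0.38 0;1 -0.276 0.128 0.52 0;1 -0.276 0.128 0.52 0;-0.3 -0.276 0.128 0.52 0;-1 -0.276 0.128 0.52 0;-1 -0.276 0.128 0.52 0;-1 -0.276 0.128 0.52 0;-1 -0.276 0.128 0.52 0;-1 -0.276 0.128 0.52 0" --newtons 35

```text
time: 3.65
position: [0.6084, -0.2295, 0.2078]
tool_rot: [0.692, 0.721, 0.0, 0.001]
ft_force: [-0.3, 0.2, -0.5]
grip_width: 0.0549
grip_force: 0.0
```

>>> move_arm --motion "-1 0 0 0 0;-1 0 0 0 0;-1 0 0 0 0;-1 0 0 0 0;-1 0 0 0 0;-1 0 0 0 0;-1 0 0 0 0;-1 0 0 0 0" --newtons 35

```text
time: 4.32
position: [0.6085, -0.2293, 0.2065]
tool_rot: [0.693, 0.721, 0.0, 0.0]
ft_force: [3.0, 0.1, -1.0]
grip_width: 0.0229
grip_force: 35.0
```

>>> move_arm --motion "-1 -0 -0.05 -0.013 0;-1 0 -0.103 -0.025 0;-1 0 -0.156 -0.032 0;-1 0 -0.209 -0.037 0;-1 0 -0.262 -0.038 0;-1 0 -0.315 -0.036 0;-1 0 -0.368 -0.03 0;-1 0 -0.42 -0.021 0;-1 0 -0.47 -0.009 0;-1 0 -0.52 0.007 0;-1 0 -0.57 0.026 0;-1 0 -0.62 0.047 0" --newtons 45

```text
time: 5.32
position: [0.4909, -0.2341, 0.2005]
tool_rot: [0.694, 0.72, 0.006, 0.007]
ft_force: [11.2, 6.5, 9.2]
grip_width: 0.0226
grip_force: 45.1
```

```bash
python3 look.py t2 top; python3 -c "
from h import *
s=load('t2');cv2.imwrite('pics/t2c.png',cv2.resize(s.im[120:220,260:400,::-1],None,fx=4,fy=4))"
```

```text
5.37 [ 0.4882 -0.2342  0.1996] [[-0.038, 0.999, 0.014], [0.999, 0.038, -0.002], [-0.002, 0.014, -1.0]] [10.1  5.8  6.5] 0.0231405865760423
[0.272 0.017 1.698] [[-0.03, -0.99, 0.12], [-1.0, 0.03, -0.0], [0.0, -0.12, -0.99]]
```

>>> move_arm --motion "-1 0 -0.024 0.013 0;-1 0 -0.047 0.026 0;-1 0 -0.07 0.039 0;-1 0 -0.093 0.053 0;-1 0 -0.115 0.068 0;-1 0 -0.137 0.084 0;-1 0 -0.155 0.098 0;-1 0 -0.165 0.106 0;-1 0 -0.171 0.111 0;-1 0 -0.178 0.116 0;-1 0 -0.178 0.116 0" --newtons 50

```text
time: 6.28
position: [0.4547, -0.2356, 0.1768]
tool_rot: [0.694, 0.72, 0.005, 0.006]
ft_force: [12.2, 9.1, 8.1]
grip_width: 0.0223
grip_force: 50.1
```

>>> move_arm --motion "-1 0 -0.012 0.01 0;-1 0 -0.025 0.02 0;-1 0 -0.038 0.032 0;-1 0 -0.038 0.032 0"

```text
time: 6.62
position: [0.4487, -0.2359, 0.1713]
tool_rot: [0.694, 0.72, 0.006, 0.007]
ft_force: [16.7, 11.8, 11.4]
grip_width: 0.0221
grip_force: 49.9
```

>>> move_arm --motion "-1 0 -0.015 0.013 0;-1 0 -0.03 0.026 0;-1 0 -0.03 0.026 0;-1 0 -0.03 0.026 0"

```text
time: 6.95
position: [0.4483, -0.2368, 0.1698]
tool_rot: [0.695, 0.719, 0.009, 0.013]
ft_force: [25.5, 20.2, 29.7]
grip_width: 0.0224
grip_force: 48.4
```

```bash
python3 look.py s3 scene; python3 -c "
from h import *
s=load('s3');cv2.imwrite('pics/s3c.png',np.clip(1.6*cv2.resize(s.im[190:340,170:340,::-1],None,fx=4,fy=4).astype(float),0,255).astype(np.uint8))"
```

```text
7.0 [ 0.4483 -0.2368  0.1698] [[-0.034, 0.999, 0.032], [0.999, 0.034, -0.005], [-0.007, 0.031, -0.999]] [25.2 20.  29.3] 0.02293290839003886
[ 1.078 -0.142  1.086] [[0.2, 0.8, -0.56], [0.98, -0.17, 0.12], [-0.0, -0.57, -0.82]]
```

View pics/s3c.png

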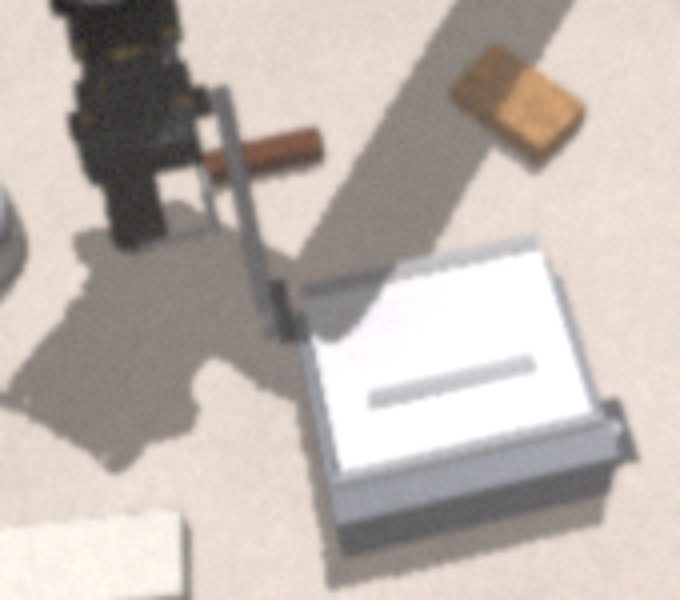

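The lever is on its stop: no further travel, and the force has risen to about 44 N. I'll hold, then ease back along the arc.

>>> move_arm --motion "-1 0 0.01 -0.01 0;-1 0 0.01 -0.01 0;-1 0 0.01 -0.01 0;-1 0 0.01 -0.01 0;-1 0 0.01 -0.01 0;-1 0 0.01 -0.01 0;-1 0 0.01 -0.01 0;-1 0 0.01 -0.01 0;-1 0 0.01 -0.01 0;-1 0 0.01 -0.01 0;-1 0 0.01 -0.01 0;-1 0 0.01 -0.01 0"

```text
time: 8.0
position: [0.4485, -0.2367, 0.17]
tool_rot: [0.694, 0.719, 0.008, 0.011]
ft_force: [22.5, 16.6, 19.8]
grip_width: 0.0222
grip_force: 48.9
```

>>> move_arm --motion "-1 0 0.01 -0.01 0;-1 0 0.02 -0.018 0;-1 0 0.038 -0.033 0;-1 0 0.056 -0.049 0;-1 0 0.073 -0.063 0;-1 0 0.091 -0.076 0;-1 0 0.108 -0.089 0;-1 0 0.125 -0.101 0;-1 0 0.143 -0.113 0;-1 0 0.161 -0.124 0;-1 0 0.179 -0.135 0;-1 0 0.198 -0.145 0"

```text
time: 9.0
position: [0.4817, -0.2351, 0.1904]
tool_rot: [0.693, 0.721, 0.003, 0.004]
ft_force: [21.5, -2.1, -31.2]
grip_width: 0.0222
grip_force: 51.8
```

>>> move_arm --motion "-1 0 0.019 0.003 0;-1 0 0.038 0.004 0;-1 0 0.057 -0.004 0;-1 0 0.076 -0.012 0;-1 0 0.096 -0.02 0;-1 0 0.1155 -0.0275 0;-1 0 0.136 -0.034 0;-1 0 0.156 -0.041 0;-1 0 0.176 -0.047 0;-1 0 0.197 -0.0525 0;-1 0 0.217 -0.057 0;-1 0 0.238 -0.062 0"

```text
time: 10.0
position: [0.5241, -0.2333, 0.2021]
tool_rot: [0.692, 0.721, -0.001, -0.001]
ft_force: [9.1, -5.6, -23.4]
grip_width: 0.0213
grip_force: 51.0
```

>>> move_arm --motion "-1 0 0.021 0.004 0;-1 0 0.042 0.008 0;-1 0 0.063 0.005 0;-1 0 0.084 0.002 0;-1 0 0.105 0 0;-1 0 0.1265 -0.001 0;-1 0 0.148 -0.002 0;-1 0 0.169 -0.002 0;-1 0 0.19 -0.002 0;-1 0 0.211 -0.001 0;-1 0 0.232 0 0;-1 0 0.254 0.002 0"

```text
time: 11.0
position: [0.5732, -0.2315, 0.2036]
tool_rot: [0.692, 0.722, -0.002, -0.002]
ft_force: [0.9, -5.9, -10.8]
grip_width: 0.0215
grip_force: 50.7
```

>>> move_arm --motion "-1 0 0.021 0.003 0;-1 0 0.042 0.0055 0;-1 0 0.063 0.009 0;-1 0 0.084 0.013 0;-1 0 0.105 0.018 0;-1 0 0.1255 0.0225 0;-1 0 0.14 0.027 0;-1 0 0.153 0.03 0;-1 0 0.166 0.034 0;-1 0 0.172 0.036 0;-1 0 0.178 0.038 0;-1 0 0.178 0.038 0"

```text
time: 12.0
position: [0.6084, -0.2301, 0.1965]
tool_rot: [0.692, 0.722, -0.002, -0.002]
ft_force: [-1.3, -4.8, -6.7]
grip_width: 0.0214
grip_force: 50.1
```

>>> move_arm --motion "-1 0 0.01 0.004 0;-1 0 0.02 0.008 0;-1 0 0.02 0.008 0;-1 0 0.02 0.008 0"

```text
time: 12.33
position: [0.6088, -0.2301, 0.1963]
tool_rot: [0.692, 0.722, -0.005, -0.004]
ft_force: [-10.2, -5.5, 3.6]
grip_width: 0.0215
grip_force: 50.1
```

The lever is back at rest: it now pushes against its rest stop and does not move. Releasing and heading to the knife.

>>> move_arm --motion "-0.3 0 -0.015 0 0;1 0 -0.015 0 0;1 0 -0.015 0 0;1 0 -0.015 0 0;1 0 -0.015 0 0;1 0 -0.015 0 0;1 0 -0.015 0 0;1 0 -0.015 -0.15 0;1 0 -0.015 -0.35 0;1 0 -0.015 -0.55 0;1 0 -0.015 -0.55 0"

```text
time: 13.25
position: [0.6157, -0.2312, 0.3158]
tool_rot: [0.692, 0.722, 0.002, 0.009]
ft_force: [0.9, -0.4, 0.7]
grip_width: 0.0835
grip_force: 0.0
```

>>> move_arm --motion "1 1 -0.28 0 0;1 1 -0.28 0 0;1 1 -0.28 0 0;1 1 -0.28 0 0;1 1 -0.28 0 0;1 1 -0.28 0 0"

```text
time: 13.75
position: [0.5436, -0.0246, 0.3061]
tool_rot: [0.69, 0.723, 0.0, -0.003]
ft_force: [-0.1, 0.5, -0.8]
grip_width: 0.0867
grip_force: 0.0
```

>>> move_arm --motion "1 1 -0.28 0 0;1 1 -0.28 0 0;1 1 -0.28 0 0;1 1 -0.28 0 0;1 1 -0.28 0 0;1 1 -0.28 0 0"

```text
time: 14.25
position: [0.4801, 0.1719, 0.3062]
tool_rot: [0.69, 0.724, 0.001, -0.002]
ft_force: [0.0, -0.4, -0.1]
grip_width: 0.0871
grip_force: 0.0
```

>>> move_arm --motion "1 0.78 -0.2 0.4 -0.456;1 0.78 -0.2 0.4 -0.456;1 0.78 -0.2 0.4 -0.456;1 0.78 -0.2 0.4 -0.456;1 0.78 -0.2 0.4 -0.456;1 0.78 -0.2 0.4 -0.456;1 0.78 -0.2 0.4 -0.456;1 0.78 -0.2 0.4 -0.456;1 0.78 -0.2 0.4 -0.456;1 0.78 -0.2 0.4 -0.456;1 0.78 -0.2 0.4 -0.456;1 0.78 -0.2 0.4 -0.456"

```text
time: 15.25
position: [0.4377, 0.3198, 0.2261]
tool_rot: [0.046, 0.999, -0.0, 0.0]
ft_force: [-0.2, 0.4, 0.2]
grip_width: 0.0871
grip_force: 0.0
```

```bash
python3 look.py w4; python3 look.py t4 top; python3 -c "
from h import *
a=load('w4');t=load('t4');o=np.vstack([cv2.resize(a.im,(400,300)),cv2.resize(t.im[120:280,160:400],(400,267))])
cv2.imwrite('pics/w4c.png',np.clip(o[...,::-1]*1.4,0,255).astype(np.uint8))"
```

```text
15.3 [0.4377 0.3198 0.2261] [[-0.996, 0.092, 0.001], [0.092, 0.996, -0.0], [-0.001, 0.0, -1.0]] [ 0.4  0.4 -0.1] 0.08719797281261488
[0.367 0.326 0.378] [[0.09, 0.96, 0.26], [1.0, -0.09, -0.03], [-0.0, 0.26, -0.97]]
15.35 [0.4376 0.3198 0.2261] [[-0.995, 0.098, 0.001], [0.098, 0.995, -0.0], [-0.001, 0.0, -1.0]] [ 0.4 -0.3  0.4] 0.08671637566821838
[0.272 0.017 1.698] [[-0.03, -0.99, 0.12], [-1.0, 0.03, -0.0], [0.0, -0.12, -0.99]]
```

View pics/w4c.png

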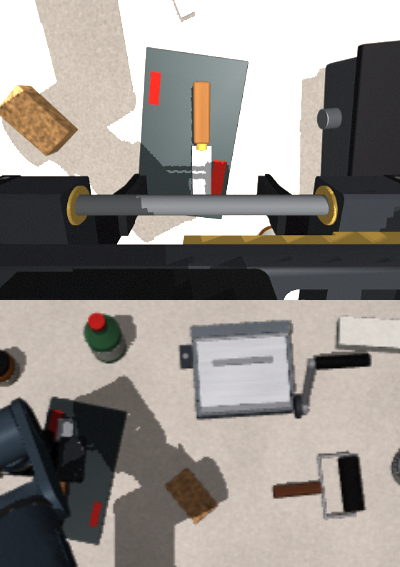

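Wrist view: the handle runs from (284,113) to (282,204), well lined up with the tool. The top view shows the lever back at rest and everything else undisturbed. Measuring the handle.

Run:
```python
from h import *
w=load("w4"); C=w.cloud(); a=w.im.astype(int)
m=((a[...,0]>a[...,2]*1.7)&(a[...,0]>90)).astype(np.uint8); m[:,:250]=0;m[:,305:]=0;m[:100]=0;m[201:]=0
c=max(cv2.findContours(m,0,2)[0],key=cv2.contourArea); mm=np.zeros_like(m); cv2.drawContours(mm,[c],-1,1,-1)
P=C[mm>0]; P=P[P[:,2]>.03]; print(len(P),np.median(P,0).round(4))
r=cv2.minAreaRect(c); print(r); w4=np.array([w.plane(*q,.038)[:2] for q in cv2.boxPoints(r)]); print(w4.round(4).tolist(),w4.mean(0).round(4))
vs=np.where(mm.any(1))[0]
for v in (vs[5],vs[len(vs)//2],vs[-6]): us=np.where(mm[v])[0]; print(v,us.min(),us.max(),w.plane(us.min(),v,.038).round(4),w.plane(us.max()+1,v,.038).round(4))
```

```text
1988 [0.3937 0.322  0.0359]
((281.5, 157.0), (86.0, 23.0), 90.0)
[[0.3485, 0.3136], [0.3508, 0.3376], [0.4424, 0.3299], [0.44, 0.3041]] [0.3954 0.3213]
119 271 293 [0.3536 0.3142 0.038 ] [0.3559 0.3382 0.038 ]
157 271 293 [0.3928 0.3101 0.038 ] [0.3951 0.3349 0.038 ]
195 271 293 [0.4345 0.3059 0.038 ] [0.4368 0.3315 0.038 ]
```

>>> move_arm --motion "1 0.043 -0.006 0.2 0;1 0.043 -0.006 0.4 0;1 0.043 -0.006 0.6 0;1 0.043 -0.006 0.8 0;1 0.043 -0.006 0.92 0;1 0.043 -0.006 1 0;1 0.043 -0.006 1 0"

```text
time: 15.93
position: [0.4265, 0.3185, 0.0227]
tool_rot: [0.05, 0.999, -0.002, -0.003]
ft_force: [-0.7, -0.1, -1.2]
grip_width: 0.0867
grip_force: 0.0
```

>>> move_arm --motion "-1 0 0 0.01 0;-1 0 0 0.01 0;-1 0 0 0.01 0;-1 0 0 0.01 0;-1 0 0 0.01 0;-1 0 0 0.01 0;-1 0 0 0.01 0;-1 0 0 0.01 0;-1 0 0 0.01 0;-1 0 0 0.01 0;-1 0 0 0.01 0;-1 0 0 0.01 0" --newtons 60

```text
time: 16.93
position: [0.4282, 0.3199, 0.0242]
tool_rot: [0.049, 0.999, 0.0, 0.0]
ft_force: [-0.2, 0.0, 1.0]
grip_width: 0.0252
grip_force: 60.0
```

>>> move_arm --motion "-1 0 0 -0.05 0;-1 0 0 -0.15 0;-1 0 0 -0.3 0;-1 0 0 -0.45 0;-1 0 0 -0.5 0;-1 0 0 -0.5 0"

```text
time: 17.43
position: [0.4299, 0.3207, 0.1271]
tool_rot: [0.049, 0.999, 0.002, 0.003]
ft_force: [0.8, -0.3, -1.6]
grip_width: 0.0255
grip_force: 60.0
```

>>> move_arm --motion "-1 -0.005 -0.15 0 0;-1 -0.01 -0.35 0 0;-1 -0.015 -0.53 0 0;-1 -0.02 -0.7 0 0;-1 -0.025 -0.85 0 0;-1 -0.025 -0.96 0 0;-1 -0.025 -0.96 0 0"

```text
time: 18.02
position: [0.4126, 0.1251, 0.1228]
tool_rot: [0.051, 0.999, -0.001, -0.002]
ft_force: [-0.3, 0.3, -1.2]
grip_width: 0.0249
grip_force: 60.0
```

>>> move_arm --motion "-1 -0.005 -0.15 0 -0.02;-1 -0.01 -0.35 0 -0.04;-1 -0.015 -0.53 0 -0.04;-1 -0.02 -0.7 0 -0.04;-1 -0.025 -0.85 0 -0.04;-1 -0.025 -0.96 0 -0.04;-1 -0.025 -0.96 0 -0.04;-1 -0.025 -0.96 0.15 -0.04;-1 -0.025 -0.96 0.3 -0.04;-1 -0.025 -0.96 0.34 -0.04;-1 -0.025 -0.96 0.34 -0.04"

```text
time: 18.93
position: [0.3989, -0.0617, 0.0541]
tool_rot: [-0.014, 1.0, 0.002, -0.003]
ft_force: [-1.4, -0.5, -0.6]
grip_width: 0.0254
grip_force: 60.0
```

```bash
python3 look.py s5 scene;python3 look.py w5; python3 -c "
from h import *
s=load('s5');t=load('w5');o=np.vstack([cv2.resize(s.im[140:320,220:400],(400,400))[:300],cv2.resize(t.im,(400,300))])
cv2.imwrite('pics/s5c.png',np.clip(o[...,::-1]*1.4,0,255).astype(np.uint8))"
```

```text
18.98 [ 0.3997 -0.0621  0.0552] [[-1.0, -0.029, -0.004], [-0.029, 1.0, 0.002], [0.004, 0.002, -1.0]] [-0.1  0.1 -1.2] 0.025728637262163824
[ 1.078 -0.142  1.086] [[0.2, 0.8, -0.56], [0.98, -0.17, 0.12], [-0.0, -0.57, -0.82]]
19.03 [ 0.4005 -0.0624  0.0561] [[-1.0, -0.029, -0.001], [-0.029, 1.0, 0.001], [0.001, 0.001, -1.0]] [ 0.6 -0.3 -1.1] 0.02590911989364283
[ 0.329 -0.065  0.208] [[-0.03, 0.97, 0.26], [1.0, 0.03, 0.01], [0.0, 0.26, -0.97]]
```

View pics/s5c.png

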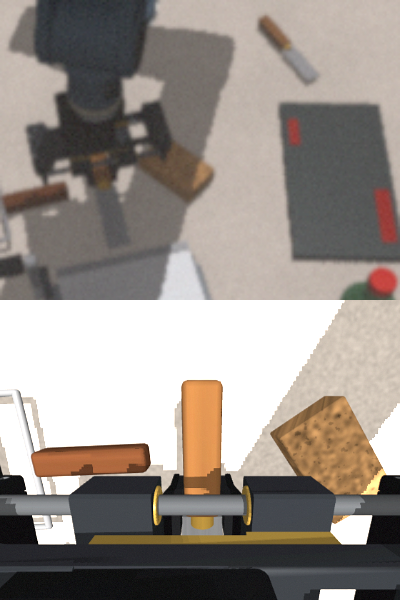

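Run:
```python
from h import *
s=load("s5"); print(s.plane(273.1,250.3,.056).round(4)); print(s.proj([.5205,-.0585,.0575]),s.proj([.5505,-.06,.0795]))
C=s.cloud(); 
for v in range(240,262,2): print(v,[tuple((C[v,u]*1000).round().astype(int)) for u in (266,270,274,278)], s.im[v,270].tolist())
```

```text
[ 0.5191 -0.0591  0.056 ]
[273.36897669 250.4206798 ] [274.62374566 255.67647765]
240 [(np.int64(477), np.int64(-74), np.int64(53)), (np.int64(484), np.int64(-62), np.int64(60)), (np.int64(482), np.int64(-49), np.int64(52)), (np.int64(456), np.int64(-32), np.int64(2))] [64, 61, 62]
242 [(np.int64(488), np.int64(-75), np.int64(60)), (np.int64(486), np.int64(-63), np.int64(52)), (np.int64(490), np.int64(-51), np.int64(54)), (np.int64(461), np.int64(-33), np.int64(-2))] [64, 61, 63]
244 [(np.int64(462), np.int64(-73), np.int64(1)), (np.int64(493), np.int64(-64), np.int64(52)), (np.int64(496), np.int64(-52), np.int64(53)), (np.int64(468), np.int64(-34), np.int64(-3))] [63, 62, 62]
246 [(np.int64(467), np.int64(-74), np.int64(-2)), (np.int64(501), np.int64(-65), np.int64(54)), (np.int64(503), np.int64(-53), np.int64(53)), (np.int64(476), np.int64(-36), np.int64(-1))] [65, 62, 64]
248 [(np.int64(476), np.int64(-75), np.int64(1)), (np.int64(509), np.int64(-67), np.int64(55)), (np.int64(511), np.int64(-55), np.int64(55)), (np.int64(515), np.int64(-43), np.int64(57))] [63, 63, 64]
250 [(np.in
[... 497 characters left out ...]
(503), np.int64(-54), np.int64(0)), (np.int64(548), np.int64(-49), np.int64(81))] [79, 76, 73]
256 [(np.int64(504), np.int64(-81), np.int64(-1)), (np.int64(549), np.int64(-74), np.int64(79)), (np.int64(552), np.int64(-62), np.int64(82)), (np.int64(555), np.int64(-51), np.int64(82))] [68, 66, 68]
258 [(np.int64(553), np.int64(-86), np.int64(79)), (np.int64(556), np.int64(-75), np.int64(81)), (np.int64(558), np.int64(-63), np.int64(80)), (np.int64(560), np.int64(-52), np.int64(80))] [68, 65, 65]
260 [(np.int64(560), np.int64(-88), np.int64(81)), (np.int64(561), np.int64(-76), np.int64(79)), (np.int64(564), np.int64(-64), np.int64(79)), (np.int64(567), np.int64(-53), np.int64(80))] [80, 77, 78]
```

Knife tip measured at (0.520,-0.059,0.056), the lip at x≈0.550 and z≈0.0715–0.080. That is central in the slot, so I'm inserting.

>>> move_arm --motion "-1 -0.05 0 0 0;-1 -0.1 0 0 0;-1 -0.15 0 0 0;-1 -0.2 0 0 0;-1 -0.24 0 0 0;-1 -0.25 0 0 0;-1 -0.25 0 0 0"

```text
time: 19.62
position: [0.4519, -0.0621, 0.0564]
tool_rot: [-0.014, 1.0, -0.0, 0.001]
ft_force: [0.1, 0.2, -0.4]
grip_width: 0.0257
grip_force: 60.0
```

>>> move_arm --motion "-1 0 0 -0.03 0;-1 0 0 -0.05 0;-1 0 0 -0.065 0;-1 -0.002 0 -0.09 0;-1 -0.004 0 -0.12 0;-1 -0.006 0 -0.15 0;-1 -0.01 0 -0.19 0;-1 -0.018 0 -0.23 0;-1 -0.03 0 -0.275 0;-1 -0.042 0 -0.315 0;-1 -0.042 0 -0.315 0"

```text
time: 20.53
position: [0.4604, -0.062, 0.121]
tool_rot: [-0.014, 1.0, -0.001, 0.002]
ft_force: [-0.6, -0.1, -2.1]
grip_width: 0.0254
grip_force: 60.0
```

```bash
cat > ang.py <<'E'
import sys
from look import *
s=look(sys.argv[1],"scene"); C=s.cloud()
m=(C[...,0]>.53)&(C[...,0]<.76)&(C[...,1]>-.14)&(C[...,1]<.02)&(C[...,2]>.088)&(s.im.min(-1)>60)
m[:,:225]=0;P=C[m]; print(len(P)); h=[.6995,.0755]
if len(P): print('theta median',np.median(np.arctan2(P[:,2]-h[1],h[0]-P[:,0])).round(3),'max r',np.percentile(np.hypot(P[:,2]-h[1],h[0]-P[:,0]),98).round(3))
E
python3 ang.py s6; python3 -c "
from h import *
s=load('s6');cv2.imwrite('pics/s6c.png',np.clip(cv2.resize(s.im[150:330,200:380,::-1],(600,600))*1.4,0,255).astype(np.uint8))"
```

```text
20.58 [ 0.4604 -0.062   0.1204] [[-1.0, -0.028, 0.004], [-0.028, 1.0, -0.001], [-0.004, -0.001, -1.0]] [ 0.1 -0.5 -1.2] 0.025326493157385804
2700
theta median 0.45 max r 0.16
```

View pics/s6c.png

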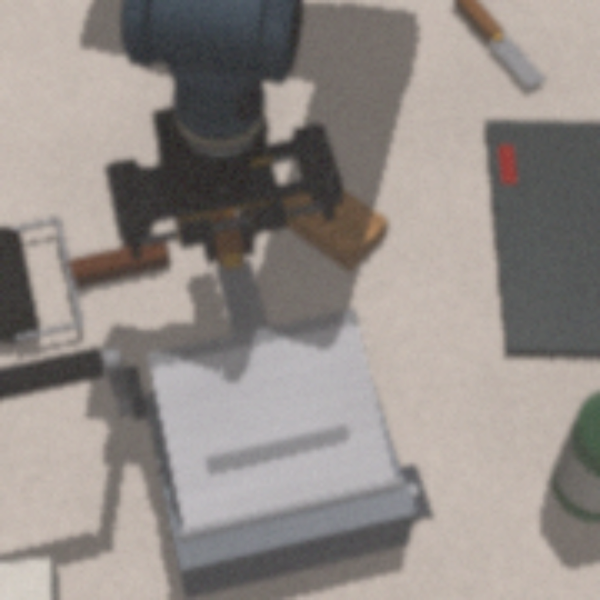

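Crop: the blade is under the lip at (240,320) with the cover tilted to about 0.4 rad and the hand clear. Continuing along the arc.

>>> move_arm --motion "-1 -0.013 0 -0.03 0;-1 -0.027 0 -0.059 0;-1 -0.042 0 -0.087 0;-1 -0.058 0 -0.115 0;-1 -0.077 0 -0.141 0;-1 -0.096 0 -0.167 0;-1 -0.117 0 -0.192 0;-1 -0.138 0 -0.216 0;-1 -0.161 0 -0.238 0;-1 -0.185 0 -0.26 0;-1 -0.21 0 -0.279 0;-1 -0.236 0 -0.298 0"

```text
time: 21.58
position: [0.5068, -0.0603, 0.1791]
tool_rot: [-0.014, 1.0, 0.0, -0.0]
ft_force: [-0.6, 1.1, -2.5]
grip_width: 0.0256
grip_force: 60.0
```

```bash
python3 ang.py s7
```

```text
21.63 [ 0.5087 -0.0607  0.1799] [[-1.0, -0.028, 0.004], [-0.028, 1.0, -0.001], [-0.003, -0.001, -1.0]] [-0.3  0.1 -0.9] 0.025779331628712647
2957
theta median 1.032 max r 0.193
```

>>> move_arm --motion "-1 -0.027 0 -0.017 0;-1 -0.055 0 -0.034 0;-1 -0.084 0 -0.05 0;-1 -0.113 0 -0.063 0;-1 -0.143 0 -0.074 0;-1 -0.173 0 -0.083 0;-1 -0.205 0 -0.09 0;-1 -0.236 0 -0.095 0;-1 -0.268 0 -0.1 0;-1 -0.299 0 -0.1 0;-1 -0.32 0 -0.1 0;-1 -0.32 0 -0.1 0"

```text
time: 22.63
position: [0.5718, -0.0588, 0.1988]
tool_rot: [-0.014, 1.0, -0.0, 0.001]
ft_force: [0.0, -0.5, -0.9]
grip_width: 0.025
grip_force: 60.0
```

```bash
python3 ang.py s8; python3 -c "
from h import *
s=load('s8');cv2.imwrite('pics/s8c.png',np.clip(cv2.resize(s.im[150:330,200:380,::-1],(600,600))*1.4,0,255).astype(np.uint8))"
```

```text
22.68 [ 0.5712 -0.0587  0.1987] [[-1.0, -0.028, 0.001], [-0.028, 1.0, -0.0], [-0.001, -0.0, -1.0]] [ 0.2 -0.4 -0.6] 0.02566046739492285
2236
theta median 1.562 max r 0.499
```

View pics/s8c.png

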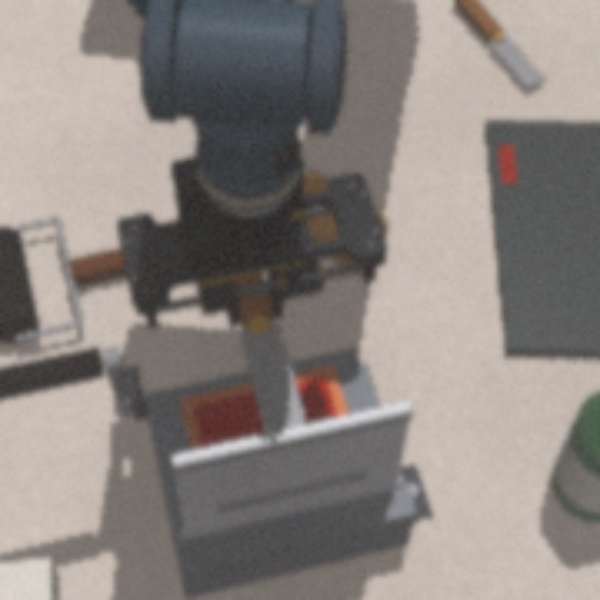

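Crop: the cover stands upright with its edge running (175,460)–(410,405). Only the blade, at (275,430), touches it. Backing off and returning the knife.

>>> move_arm --motion "-1 0.03 0 0 0;-1 0.1 0 0 0;-1 0.25 0 0 0;-1 0.45 0 0 0;-1 0.62 0 0 0;-1 0.75 0 0 0;-1 0.75 0 0 0"

```text
time: 23.27
position: [0.4125, -0.0606, 0.1981]
tool_rot: [-0.014, 1.0, 0.002, -0.004]
ft_force: [-0.6, -0.0, -0.6]
grip_width: 0.0254
grip_force: 60.0
```

>>> move_arm --motion "-1 -0.01 0.15 0 0;-1 -0.02 0.33 0 0;-1 -0.03 0.52 0 0;-1 -0.04 0.7 0 0;-1 -0.04 0.86 0 0;-1 -0.04 0.96 0 0;-1 -0.04 0.96 0 0"

```text
time: 23.85
position: [0.4227, 0.1326, 0.199]
tool_rot: [-0.016, 1.0, 0.001, 0.001]
ft_force: [0.4, -0.6, -1.8]
grip_width: 0.0255
grip_force: 60.0
```

>>> move_arm --motion "-1 -0.01 0.15 0 0.02;-1 -0.02 0.33 0.1 0.04;-1 -0.03 0.52 0.2 0.04;-1 -0.04 0.7 0.3 0.04;-1 -0.045 0.86 0.4 0.04;-1 -0.045 0.954 0.5 0.04;-1 -0.045 0.954 0.5 0.04;-1 -0.045 0.954 0.5 0.04"

```text
time: 24.52
position: [0.426, 0.3201, 0.0977]
tool_rot: [0.048, 0.999, -0.001, -0.001]
ft_force: [-0.6, 0.3, -0.8]
grip_width: 0.0257
grip_force: 60.0
```

```bash
python3 ang.py s9
python3 - <<'E'
from h import *
s=load('s9'); C=s.cloud(); print(s.proj([.54,.308,.1]))
cv2.imwrite('pics/s9c.png',np.clip(cv2.resize(s.im[110:340,190:420,::-1],(600,600))*1.4,0,255).astype(np.uint8))
E
```

```text
24.57 [0.4265 0.3196 0.0986] [[-0.995, 0.097, -0.001], [0.097, 0.995, -0.001], [0.001, -0.001, -1.0]] [ 0.5 -0.8 -0.8] 0.025379182770633574
1435
theta median 1.586 max r 0.151
[392.55638657 227.47128533]
```

View pics/s9c.png

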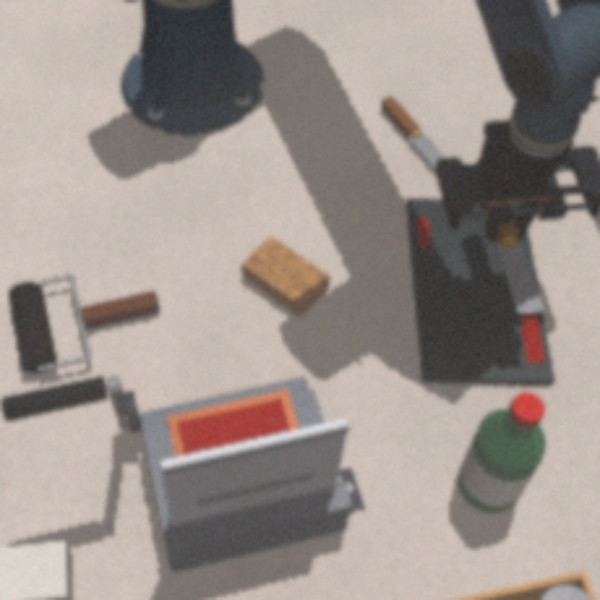

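Cover stands alone at about 1.57 rad and the knife is over the slab. Lowering it.

>>> move_arm --motion "-1 0 0 0.08 0;-1 0 0 0.17 0;-1 0 0 0.25 0;-1 0 0 0.31 0;-1 0 0 0.34 0;-1 0 0 0.352 0;-1 0 0 0.362 0;-1 0 0 0.366 0;-1 0 0 0.366 0;-1 0 0 0.366 0"

```text
time: 25.4
position: [0.427, 0.3205, 0.0262]
tool_rot: [0.049, 0.999, 0.0, 0.001]
ft_force: [0.5, -0.3, -0.8]
grip_width: 0.0256
grip_force: 60.0
```

>>> move_arm --motion "-1 0 0 0.005 0;-1 0 0 0.01 0;-1 0 0 0.012 0;-1 0 0 0.012 0"

```text
time: 25.73
position: [0.4268, 0.3206, 0.0241]
tool_rot: [0.049, 0.999, 0.0, 0.0]
ft_force: [-0.6, -0.7, 6.6]
grip_width: 0.0253
grip_force: 60.0
```

Contact with the slab (6.6 N), so I'm releasing and rising.

>>> move_arm --motion "0 0 0 0 0;1 0 0 0 0;1 0 0 0 0;1 0 0 0 0;1 0 0 0 0;1 0 0 0 0;1 0 0 0 0;1 0 0 0 0;1 0 0 0 0;1 0 0 -0.05 0;1 0 0 -0.1 0;1 0 0 -0.15 0"

```text
time: 26.73
position: [0.4266, 0.3204, 0.0543]
tool_rot: [0.049, 0.999, 0.0, 0.0]
ft_force: [0.7, -0.3, 0.0]
grip_width: 0.0861
grip_force: 0.0
```

>>> move_arm --motion "1 0 0 -0.2 0;1 0 0 -0.4 0;1 0 0 -0.6 0;1 0 0 -0.8 0;1 0.3 0 -0.9 0;1 0.3 0 -0.9 0;1 0.3 0 -0.9 0"

```text
time: 27.32
position: [0.3627, 0.3261, 0.2363]
tool_rot: [0.048, 0.999, 0.001, 0.0]
ft_force: [-0.8, -0.4, -0.4]
grip_width: 0.0867
grip_force: 0.0
```

```bash
python3 ang.py s10; python3 look.py w10
python3 - <<'E'
from h import *
w=load('w10'); C=w.cloud(); a=w.im.astype(int)
m=((a[...,0]>a[...,2]*1.7)&(a[...,0]>90)&(C[...,2]>.03)&(C[...,2]<.045)); P=C[m]; print(len(P),np.median(P,0),P[:,:2].min(0),P[:,:2].max(0))
s=load('s10')
o=np.vstack([cv2.resize(s.im[110:340,190:420],(400,300)),cv2.resize(w.im,(400,300))])
cv2.imwrite('pics/s10c.png',np.clip(o[...,::-1]*1.3,0,255).astype(np.uint8))
E
```

```text
27.37 [0.365  0.3263 0.2355] [[-0.995, 0.095, 0.002], [0.095, 0.995, 0.001], [-0.002, 0.002, -1.0]] [ 0.9 -0.8 -0.5] 0.087052794507175
1439
theta median 1.585 max r 0.151
27.42 [0.3665 0.3264 0.2348] [[-0.995, 0.096, 0.003], [0.096, 0.995, 0.001], [-0.003, 0.002, -1.0]] [ 0.8 -0.5  0.2] 0.08702831506941487
[0.294 0.332 0.388] [[0.1, 0.96, 0.26], [1.0, -0.09, -0.02], [0.0, 0.26, -0.96]]
1639 [0.38889144 0.32154563 0.03580657] [0.33514206 0.00924369] [0.45295212 0.33866936]
```

View pics/s10c.png

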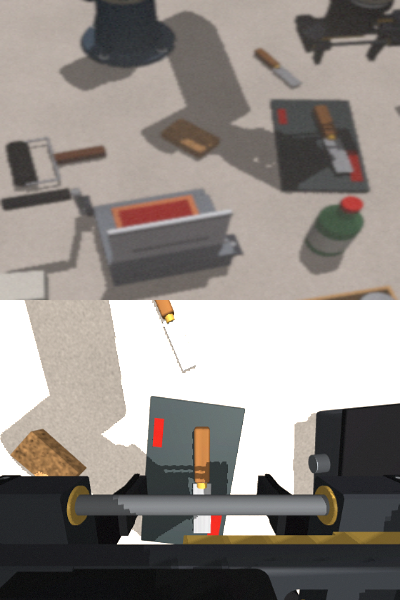

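The knife lies flat on the slab at (330,140), the cover stands upright, and the lever is at rest. Handing in.

```bash
python3 -c "
from rig import robot
print(robot.hand_in())"
```

```text
the job is handed in; nothing more can be done
None
```

I handed in the job at about 27 s of the 72 s allowed: the lever was held at its stop for over a second and eased back to rest, the cover stands upright (about 1.57 rad) after being lifted by the blade alone, and the knife lies flat on the slab; nothing else looked moved in the final pictures, and the hand-in returned no verdict.

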